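# Turn the sample carousel until the flask is at the index pin

### The job

Turn the sample carousel by gently pushing its rim posts with the fingertips, without gripping anything, until the conical flask stands at the front, in line with the pointed index pin on the stand. Leave all the labware standing in its wells untouched, and do not disturb the things on the bench around it. Then draw the arm clear.

Things in the scene. Friction and masses are not known exactly. Their poses are not given: they have to be found in the camera images.
- stand: Fixed stand of the carousel: a grey round foot 210 mm across under the disc, with a flat tongue 44 mm wide running out at its front to 215 mm from the axis. Origin on the bench (z = 0) on the turning axis, z up; its own -x axis points along the tongue, which is the carousel's front and looks roughly towards the robot.
- pin_tip (a point): Tip of the pointed steel index pin (22 mm thick, 38 mm high) that stands on the tongue, at -185 mm along the stand's x, 48 mm above the bench, just outside the disc's edge and 2 mm lower than the disc's top. It marks the front.
- carousel: Grey turning disc, 296 mm across, 14 mm thick, top face 50 mm above the bench. Turns either way, without end, about the upright axis through the stand's centre; drag of 0.12 N m (about 1 N at the rim) stops it as soon as the push ends. Origin on the axis at bench height (z = 0), z up, x and y turn with it. Around its rim stand five posts, between them five wells.
- post (a point): Centre of the top of one of five equal upright steel posts near the disc's rim, made to be pushed sideways: 12 mm thick, 55 mm high, tops 105 mm above the bench, centres 135 mm from the axis, 72 degrees apart. This one lies on the carousel's own +x axis, so all stand at 0, 72, 144, 216 and 288 degrees from that axis, midway between the wells.
- well (a point): Centre of the floor of one of five equal round wells that hold the ware: rings 10 mm high, 61 mm outside, 55 mm inside, centres 72 mm from the axis, floor 50 mm above the bench. This one lies on the carousel's own -x axis, the others follow every 72 degrees.
- flask: Conical flask, white plastic, 76 mm high, base 50 mm across, sloping to a narrow neck 20 mm across with a 25 mm lip: the only piece with a cone shape. Stands loose in one of the five wells, with about 2.5 mm of play. Origin at the centre of its underside (50 mm above the bench), z up.
- jar: White plastic jar with lid, straight cylinder 50 mm across, 58 mm high, loose in a well of the carousel. Origin at the centre of its underside, z up.
- beaker: White plastic open beaker, straight wall, 50 mm across, 62 mm high, loose in a well. Origin at the centre of its underside, z up.
- weighing_bottle: Low white weighing bottle, 50 mm across, with a small knob on its lid, 42 mm high in all, loose in a well. Origin at the centre of its underside, z up.
- dish_pile: Pile of three small white dishes handled as one piece, 50 mm across, 36 mm high, loose in a well. Origin at the centre of its underside, z up.
- culture_dish: Clear lidded culture dish, 94 mm across, 17 mm high, loose on the bench beside the carousel. Origin under its centre.
- specimen_tray: Light wooden open tray 150 x 110 x 25 mm, loose on the bench beside the carousel. Origin under its centre.
- lab_spoon: Steel spoon 170 mm long, lying loose on the bench beside the carousel, along its own x.
- mortar: White ceramic bowl, 84 mm across, 50 mm high, loose on the bench beside the carousel. Origin under its centre.

How it is judged:
By the outcome, as a careful person would: the job done as asked, in the order asked, and still so for the second after the job is handed in, with the robot touching nothing.
It also fails if it takes over 72 s, if anything falls off the work surface, if the arm or the gripper's body presses on something with over 40 N, if the wrist force passes 120 N, or if a joint passes its speed limit or range.

### The arm

A 6-joint arm with a two-finger parallel gripper is mounted at the origin on the work surface. World frame = base frame: x ahead of the robot, y to its left, z up, the work surface at z = 0. Lengths are in mm, angles in rad, forces in N, time in s.
With the tool pointing down it reaches from about 275 to 850 mm from the base axis. Payload 19 kg.
Tool frame: the origin (TCP) lies at the very end of the fingers, on their centre line; the grasp point (between the pads) lies 19 mm behind it (grip_depth is the distance from the TCP to the grasp point, in mm); x points along the fingers, y is the direction in which the jaws open and shut, and the axes are right-handed (so a half turn about x gives the same grasp; the last joint's range is limited). The gripper opens to 85 mm and grips with 20 to 120 N. Pads are 22 mm wide; open, the fingers measure 114 mm over their backs; the gripper's body (76 mm by 85 mm) begins 54 mm behind the grasp point. The pads swing forward as they close: fully open they stand 13 mm farther back than shut.
Start: joints at [1.067, 0.15, 1.437, -0, 1.554, -0.134], TCP at [207.823, 536.097, 231.267] pointing down, gripper open.
Joint ranges: [-2.8, 2.8], [-0.68, 2.1], [0.12, 2.68], [-1.39, 4.53], [0.16, 2.79], [-2.81, 2.81]. Speed limits (rad/s): [1.89, 1.89, 2.22, 3.01, 3.01, 3.01].

### API

Orientations are given as a 3x3 rotation matrix whose columns are the frame's x, y, z axes.
In Python, from cell import * gives the robot as it stands. Calls block until the motion is done:
- move_pose(position, orientation): joint-space move of the TCP to a pose.
- move_straight(position, velocity=150, ori=None): straight line of the TCP; ori=None keeps the orientation; velocity is the mean speed in mm/s.
- move_joints(angles): joint-space move.
- command_gripper(opening, squeeze=None): finger opening in mm; squeeze is the grip in N (None keeps the last); returns when the fingers have stopped.
- pause(seconds).
- solve_ik(position, orientation): joint angles nearest the present ones, or None.
- get_image(name): name is "scene" or "top" or "wrist"; returns (picture, depth): 384x512x3 uint8, red, green, blue; 384x512 float32, mm along the optical axis (not along the pixel's ray), 0 where there is no reading.
- get_calibration(name): a dict with "mtx" (3x3 intrinsics, pixels), "camera_from_world" (4x4, takes a point from world to camera coordinates). Camera axes: x right, y down, z forward; pixel columns grow to the right and rows downward; lengths in mm; the calibration is good to about 2 mm. The wrist camera is an equidistant fisheye: a pixel r from the principal point sees the ray r / f radians off the axis. A picture is of the moment at which its call begins: read the wrist's pose just before it. get_calibration takes no time and is no camera call; for the wrist camera it gives the pose at the moment of the call.
A pose or a line that the arm cannot do raises MotionError and nothing moves.
- finish_job(): hands the job in, once; it reports no verdict.
Trained networks look in the newest picture that a camera, given by its name, has taken for a name from the list of things; names that differ only in an ending like _2 or _b are one class to them, and where a whole thing is asked for, a point or a joint stands for the part that bears it (a point fixed in the world has none). Each returns a list of dicts, best first, with "confidence" (0 to 1); they miss things now and then, are a little off and sometimes report something else, mostly with a low value. They report only what shows in the picture. A call takes as long as a camera call.
- look_for(camera, name): "xy" ([column, row] in pixels, amid what is visible of it).
Readings, each from a call of its own:
- current_t(): time.
- current_q(): joint angles.
- current_joint_vel(): joint speeds.
- current_effort(): joint torques, N m.
- current_position(): TCP position.
- current_tool_rot(): TCP orientation.
- current_contact_force(): force on the tool from outside, world axes, zero at the start.
- current_moment(): the same for the moment, N m.
- current_gripper_width(): finger opening in mm.
Only numpy, scipy, OpenCV 4.12 (cv2) and the standard library are available. Lean on these libraries where they do the work, as an engineer would, in place of code of your own. Each camera call takes 0.05 s, during which the arm holds its last target.

## Working session

There is one attempt and no reset: what is moved stays moved. The work goes in short steps, each a Python script; the robot and the scene stay as the last script left them, time stands still between calls to the robot, and variables do not carry over. Pictures are saved under pics/ and viewed, and the job is handed in when it is done.

```bash
mkdir -p pics; ls; python3 - <<'E'
from cell import *
import cv2
for n in ["scene","top"]:
    im,d=get_image(n); cv2.imwrite(f"pics/{n}0.png",cv2.resize(im[:,:,::-1],(800,600)) )
    print(n,get_calibration(n))
    for k in ["flask","pin_tip","post","stand","carousel","jar","beaker","mortar","specimen_tray","lab_spoon","culture_dish"]:
        print(k,[(r["xy"],round(r["confidence"],2)) for r in look_for(n,k)][:6])
print(current_t())
E
```

```text
pics
scene {'mtx': array([[357.88513745,   0.        , 253.68137935],
       [  0.        , 357.88513745, 191.53882186],
       [  0.        ,   0.        ,   1.        ]]), 'camera_from_world': array([[ 4.65474966e-01,  8.84927220e-01,  1.53906603e-02,
        -3.14035379e+02],
       [ 4.79651574e-01, -2.37607885e-01, -8.44675595e-01,
        -1.62703624e+02],
       [-7.43819484e-01,  4.00557498e-01, -5.35057255e-01,
         1.26434829e+03],
       [ 0.00000000e+00,  0.00000000e+00,  0.00000000e+00,
         1.00000000e+00]])}
flask [([246.5, 201.6], 0.64)]
pin_tip [([224.3, 243.1], 0.54), ([167.2, 205.0], 0.49)]
post [([221.1, 246.8], 0.77), ([224.4, 187.0], 0.59)]
stand []
carousel [([223.9, 243.5], 0.56)]
jar [([182.7, 214.0], 0.57)]
beaker [([243.5, 228.3], 0.89)]
mortar [([103.1, 235.3], 0.77)]
specimen_tray [([297.0, 192.7], 0.59), ([221.7, 243.8], 0.57), ([204.3, 238.4], 0.31), ([185.7, 214.2], 0.18)]
lab_spoon [([134.9, 314.0], 0.6)]
culture_dish [([225.9, 186.8], 0.66), ([224.0, 241.4], 0.19)]
top {'mtx': array([[483.24849085,   0.        , 256.24676226],
       [  0.   
[... 216 characters left out ...]
01, -1.48633335e-02, -1.78523437e-01,
         5.48484407e+02],
       [ 1.78232677e-01,  1.90194118e-02, -9.83804541e-01,
         1.31177452e+03],
       [ 0.00000000e+00,  0.00000000e+00,  0.00000000e+00,
         1.00000000e+00]])}
flask [([272.4, 188.7], 0.62)]
pin_tip [([318.2, 247.2], 0.54)]
post [([298.6, 185.2], 0.57)]
stand [([316.8, 245.2], 0.95), ([271.1, 187.6], 0.57)]
carousel [([296.5, 186.5], 0.9)]
jar [([321.2, 197.9], 0.61)]
beaker [([287.6, 156.8], 0.89), ([270.5, 188.4], 0.64), ([314.6, 169.6], 0.43), ([379.9, 223.4], 0.29)]
mortar [([379.1, 226.0], 0.69)]
specimen_tray []
lab_spoon [([369.5, 147.7], 0.61)]
culture_dish [([253.8, 263.3], 0.89), ([376.7, 223.3], 0.57)]
1.2
```

View pics/scene0.png

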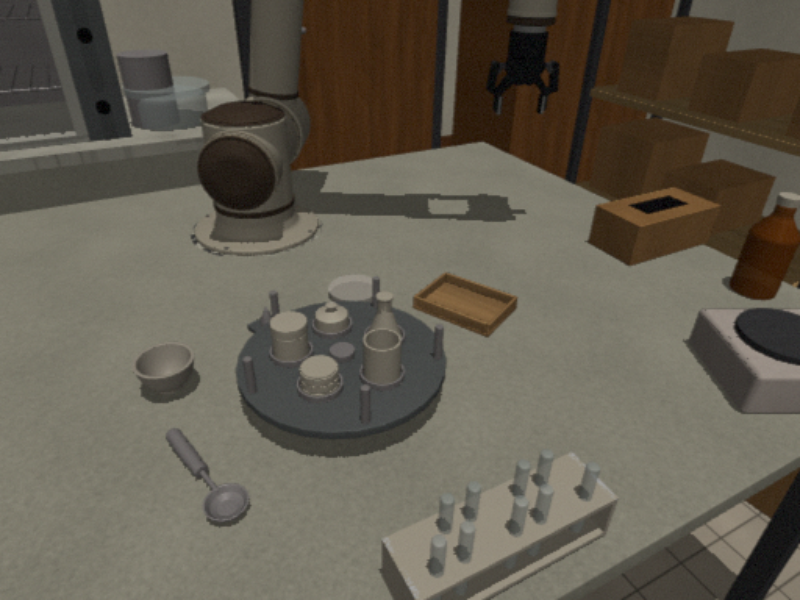

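View pics/top0.png

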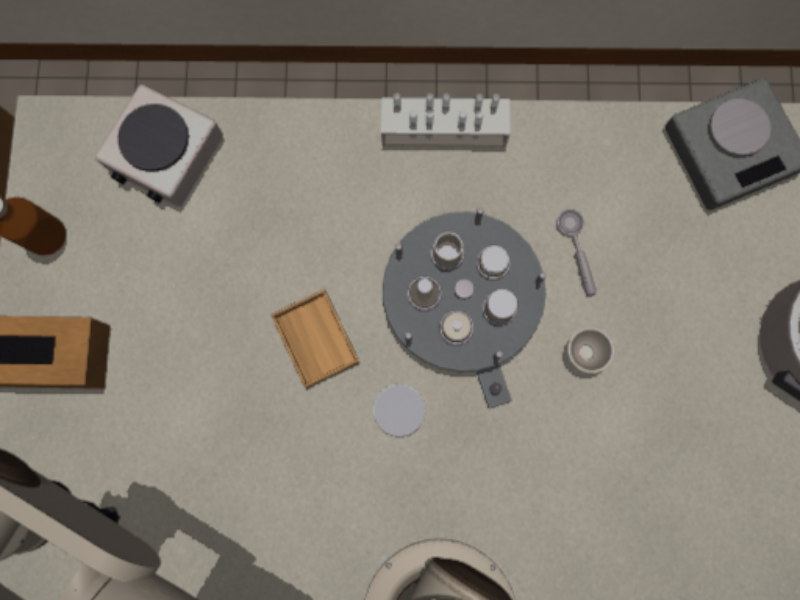

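```bash
cat >h.py <<'E'
from cell import *
import cv2, numpy as np
from scipy.optimize import least_squares
def ray(n,u,v,z):
    c=get_calibration(n);K=c["mtx"];T=c["camera_from_world"];R=T[:3,:3];o=-R.T@T[:3,3]
    d=R.T@np.array([(u-K[0,2])/K[0,0],(v-K[1,2])/K[1,1],1]);return o+d*(z-o[2])/d[2]
def proj(n,P):
    c=get_calibration(n);K=c["mtx"];T=c["camera_from_world"]
    q=np.asarray(P)@T[:3,:3].T+T[:3,3];q=q@K.T;return q[:,:2]/q[:,2:]
def cloud(n,d):
    c=get_calibration(n);K=c["mtx"];T=c["camera_from_world"]
    v,u=np.mgrid[0:384,0:512];p=np.stack([(u-K[0,2])/K[0,0]*d,(v-K[1,2])/K[1,1]*d,d],-1)
    return (p-T[:3,3])@T[:3,:3]
E
python3 - <<'E'
from h import *
im,d=get_image("top")
P=cloud("top",d)
cv2.imwrite("pics/topcrop.png",cv2.resize(im[120:275,220:400,::-1],None,fx=4.4,fy=3.8*4.4/3.8*0.87,interpolation=cv2.INTER_CUBIC)[:600])
m=np.zeros((384,512),bool);m[120:275,220:400]=1
X=P[m]; X=X[d[m]>0]
print("centre ray",ray("top",297,186,50))
for lo,hi in[(-5,5),(30,45),(45,55),(55,75),(75,95),(95,110),(110,135)]:
    s=(X[:,2]>lo)&(X[:,2]<hi);print(lo,s.sum(),X[s].mean(0) if s.any() else 0)
c0=ray("top",297,186,50)[:2]
D=X[(X[:,2]>45)&(X[:,2]<55)&(np.hypot(*(X[:,:2]-c0).T)<165)][:,:2]
# circle by hull
h=cv2.convexHull(D.astype(np.float32))[:,0];print(cv2.minEnclosingCircle(h), cv2.fitEllipse(h))
for s in [(X[:,2]>85)&(X[:,2]<115)]:
  for p in X[s]:
    r=np.hypot(*(p[:2]-c0)); 
    if r>100:print(p.round(1),round(r,1))
t=X[X[:,2]>114];print("flask top",t.round(0))
E
```

```text
centre ray [574.46053874 -38.86107008  50.        ]
-5 15551 [ 5.51978635e+02 -9.40073678e+01 -1.73966078e-01]
30 485 [ 532.04000116 -100.41171545   41.66874178]
45 6081 [570.79428942 -44.18793182  49.79977112]
55 940 [578.49723227 -26.72257723  60.94472143]
75 650 [576.64987851 -44.78603582  83.16676303]
95 424 [566.53340104 -66.20093245 105.15950327]
110 142 [583.78765248  -8.18841189 118.32161511]
((578.0537109375, -37.51261520385742), 147.77134704589844) ((577.986572265625, -37.525634765625), (293.8186950683594, 294.15753173828125), 66.54727935791016)
[715.7 -62.3 105.7] 143.2
[712.2 -59.4 107.5] 139.3
[712.9 -62.3 105.3] 140.4
[713.4 -65.2 104. ] 141.4
[713.6 -68.  103.6] 142.1
[709.4 -59.4 107.4] 136.5
[711.1 -62.6 101.9] 138.7
[710.5 -65.2 104. ] 138.6
[710.7 -68.  103.7] 139.3
[709.9 -57.5  96.5] 136.7
[708.2 -59.8 102.1] 135.3
[706.6 -62.1 107.3] 134.1
[706.8 -64.9 106.8] 134.8
[707.5 -67.9 104.7] 136.1
[707.4 -57.6  95.3] 134.2
[704.8 -59.7 103.6] 132.0
[705.1 -62.5 102.9] 132.7
[706.6 -65.7  98. ] 134.9
[704.4 -60.4  95.8] 131.7
[704.5 -63.2  95.5] 132.3
[705.3 -66.2  93. 
[... 2959 characters left out ...]
569.  41. 127.]
 [570.  38. 122.]
 [569.  36. 126.]
 [569.  33. 126.]
 [568.  30. 129.]
 [570.  27. 124.]
 [569.  25. 125.]
 [571.  22. 120.]
 [567.  43. 122.]
 [567.  41. 123.]
 [566.  38. 130.]
 [566.  36. 128.]
 [566.  33. 128.]
 [567.  30. 121.]
 [566.  28. 128.]
 [565.  25. 131.]
 [566.  22. 126.]
 [564.  43. 121.]
 [563.  41. 126.]
 [564.  38. 122.]
 [564.  35. 124.]
 [564.  33. 126.]
 [562.  30. 134.]
 [563.  27. 127.]
 [564.  25. 126.]
 [562.  41. 122.]
 [561.  38. 127.]
 [561.  35. 124.]
 [560.  33. 129.]
 [561.  30. 127.]
 [562.  27. 123.]
 [561.  25. 127.]
 [565. -96. 116.]
 [558.  38. 128.]
 [558.  35. 126.]
 [559.  33. 120.]
 [559.  30. 124.]
 [559.  27. 123.]
 [543. -93. 115.]]
```

View pics/topcrop.png

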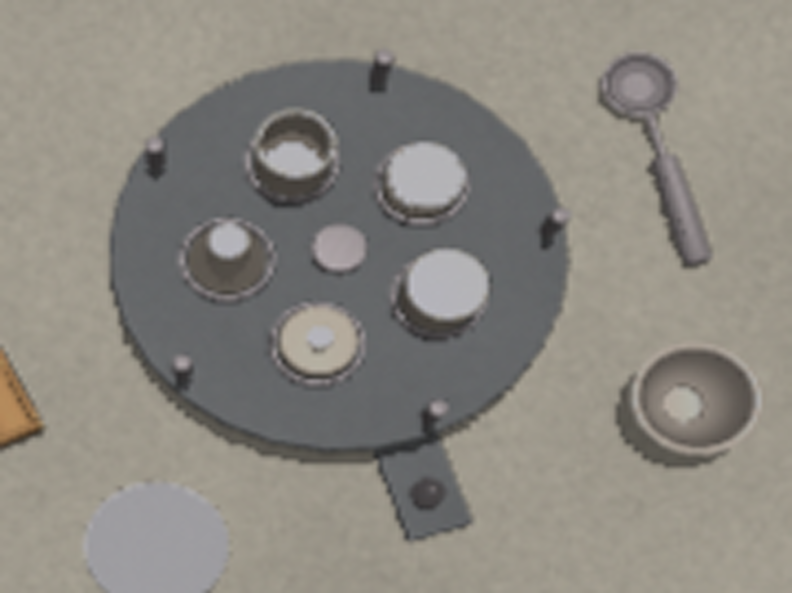

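```bash
cat >>h.py <<'E'
def measure(n="top",c_init=(577.5,-37.7),hint=None):
    """axis, post phase (mod 72) from post tops; pin"""
    im,d=get_image(n);P=cloud(n,d);X=P[d>0];c=np.array(c_init)
    rr=np.hypot(*(X[:,:2]-c).T)
    S=X[(X[:,2]>98)&(X[:,2]<110)&(rr>122)&(rr<148)]
    f=lambda p:np.minimum(10,np.min([np.hypot(S[:,0]-p[0]-135*np.cos(p[2]+k*2*np.pi/5),S[:,1]-p[1]-135*np.sin(p[2]+k*2*np.pi/5)) for k in range(5)],0))
    best=min((least_squares(f,[*c,np.radians(a)],x_scale=[1,1,.01],loss="soft_l1",f_scale=3) for a in range(0,72,9)),key=lambda r:r.cost)
    return im,d,X,best.x,best.cost,len(S)
E
python3 - <<'E'
from h import *
im,d,X,p,c,n=measure()
print("fit",p[:2],np.degrees(p[2])%72,c,n)
ax=p[:2]
q=X[:,:2]-ax;r=np.hypot(*q.T);a=np.degrees(np.arctan2(q[:,1],q[:,0]))%360
s=(r>160)&(r<225)&(np.abs(a-195)<15)
T=s&(X[:,2]>5)&(X[:,2]<20);print("tongue",T.sum(),X[T].mean(0),a[T].mean(),X[T][:,2].std(),r[T].max())
Pn=s&(X[:,2]>25)&(X[:,2]<60);print("pin",Pn.sum(),X[Pn].round(0))
rect=cv2.minAreaRect(X[T|Pn][:,:2].astype(np.float32));print(rect)
for z in (48,):
  for uv in [(317.3,246.7),(318.2,247.2),(317.3,245.5)]:
    w=ray("top",*uv,z)[:2]-ax;print(w,np.hypot(*w),np.degrees(np.arctan2(w[1],w[0]))%360)
# predict pin tip pixel for angles
for A in (193,194,195,196,197):
    t=np.radians(A);print(A,proj("top",[[ax[0]+185*np.cos(t),ax[1]+185*np.sin(t),48]]))
F=(r<100)&(X[:,2]>119)
fl=X[F][:,:2];m=np.median(fl,0);print("flask top",m,np.degrees(np.arctan2(*(m-ax)[::-1])))
print(current_tool_rot().round(3),current_gripper_width())
cv2.imwrite("pics/pin.png",cv2.resize(im[225:270,295:345,::-1],None,fx=12,fy=12,interpolation=cv2.INTER_NEAREST))
E
```

```text
fit [577.32953126 -37.64787635] 61.299563779196184 576.7045062261059 83
tongue 262 [398.70038649 -95.73574829   9.88026009] 198.0070837612929 2.764803666503616 224.6096441383033
pin 39 [[ 411.  -91.   26.]
 [ 411.  -94.   29.]
 [ 410.  -96.   34.]
 [ 411.  -99.   34.]
 [ 411. -102.   32.]
 [ 408.  -89.   25.]
 [ 408.  -91.   34.]
 [ 407.  -93.   36.]
 [ 407.  -95.   43.]
 [ 407.  -98.   41.]
 [ 407. -101.   39.]
 [ 408. -105.   28.]
 [ 405.  -89.   26.]
 [ 405.  -91.   32.]
 [ 405.  -93.   36.]
 [ 404.  -95.   41.]
 [ 404.  -98.   46.]
 [ 404. -101.   43.]
 [ 405. -105.   32.]
 [ 402.  -88.   28.]
 [ 402.  -91.   30.]
 [ 402.  -94.   33.]
 [ 401.  -95.   44.]
 [ 401.  -97.   48.]
 [ 402. -101.   39.]
 [ 402. -104.   34.]
 [ 399.  -88.   30.]
 [ 399.  -91.   32.]
 [ 399.  -93.   36.]
 [ 399.  -96.   36.]
 [ 399.  -99.   35.]
 [ 399. -101.   38.]
 [ 400. -105.   31.]
 [ 397.  -91.   27.]
 [ 397.  -94.   30.]
 [ 396.  -96.   36.]
 [ 397.  -99.   31.]
 [ 397. -102.   33.]
 [ 394. -100.   27.]]
((391.17901611328125, -84.63248443603516), (65.4644546508789, 101.58732604980469), 16.985942840576172)
[-172.62529824  -57.85403278] 182.06202981242947 198.52817768185292
[-173.96039304  -60.3283207 ] 184.1242097791389 199.12620967032848
[-169.31857355  -57.86888086] 178.93458783176322 198.86915326399816
193 [[311.41687527 249.37422362]]
194 [[312.55580975 249.11942408]]
195 [[313.68960557 248.84468699]]
196 [[314.81789288 248.55010602]]
197 [[315.94030395 248.23578171]]
flask top [568.8621424  32.9402359] 96.84022517450835
[[-0.     0.361  0.932]
 [-0.     0.932 -0.361]
 [-1.    -0.    -0.   ]] 85.22106283751313
```

View pics/pin.png

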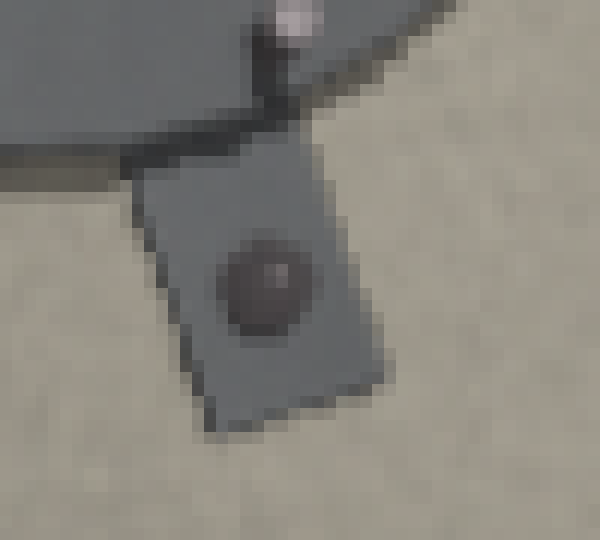

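```bash
python3 - <<'E'
from h import *
ax=np.array([577.3,-37.6])
g=lambda x,y:ray("top",295-.5+x/12,225-.5+y/12,10)[:2]
L1,L2,R1,R2=g(140,200),g(210,425),g(312,170),g(383,378)
for a,b in((L1,L2),(R1,R2)):
    v=b-a;print("edge dir",np.degrees(np.arctan2(v[1],v[0]))%360, "offset of axis",(np.cross(v/np.hypot(*v),ax-a)))
w=(L2+R2)/2-ax;print(np.hypot(*w),np.degrees(np.arctan2(w[1],w[0]))%360,np.hypot(*(L2-R2)))
im,d=get_image("top");X=cloud("top",d);X=X[d>0]
q=X[:,:2]-ax;r=np.hypot(*q.T)
for A0 in (198.6,):
    for it in range(5):
        t=np.radians(A0);e=np.array([np.cos(t),np.sin(t)]);u=q@e;v=q@np.array([-e[1],e[0]])
        T=(u>160)&(u<210)&(abs(v)<35)&(X[:,2]>6)&(X[:,2]<60);k=np.polyfit(u[T],v[T],1)
        A0+=np.degrees(np.median(v[T])/185)
    print("tongue",A0,k,T.sum())
def rot(y): x=np.array([0,0,-1.]);return np.column_stack([x,y,np.cross(x,y)])
for name,off in(("t",90),("-t",-90),("r",0),("-r",180)):
    out=[]
    for A in range(112,232,10):
        t=np.radians(A);o=np.radians(A+off)
        q_=solve_ik([ax[0]+135*np.cos(t),ax[1]+135*np.sin(t),80],rot(np.array([np.cos(o),np.sin(o),0])))
        out.append(None if q_ is None else round(float(q_[5]),2))
    print(name,out)
E
```

```text
edge dir 197.3329006493098 offset of axis 16.983764178340447
edge dir 198.6141410700924 offset of axis -20.63895729142488
212.3589824570715 198.46883193161213 42.39841021387812
tongue 198.37021214647456 [ 0.03726885 -5.94669003] 253
t [2.78, 2.58, 2.38, 2.17, 1.95, 1.72, 1.49, 1.27, 1.04, 0.83, 0.62, 0.42]
-t [-0.36, -0.56, -0.76, -0.97, -1.19, -1.42, -1.65, -1.87, -2.1, -2.31, -2.52, -2.72]
r [-1.93, -2.13, -2.33, -2.55, -2.76, None, None, None, 2.61, 2.4, 2.19, 1.99]
-r [1.21, 1.01, 0.81, 0.6, 0.38, 0.15, -0.08, -0.3, -0.53, -0.74, -0.95, -1.15]<stdin>:6: DeprecationWarning: Arrays of 2-dimensional vectors are deprecated. Use arrays of 3-dimensional vectors instead. (deprecated in NumPy 2.0)
```

```bash
cat >>h.py <<'E'
AX=np.array([577.3,-37.6]);FRONT=198.5
def rot(A):
    o=np.radians(A+180);y=np.array([np.cos(o),np.sin(o),0]);x=np.array([0,0,-1.]);return np.column_stack([x,y,np.cross(x,y)])
def at(A,z=80,r=135):
    t=np.radians(A);return [AX[0]+r*np.cos(t),AX[1]+r*np.sin(t),z]
def sweep(a,b,vel,step=8):
    n=max(1,int(np.ceil(abs(b-a)/step)))
    for A in np.linspace(a,b,n+1)[1:]: move_straight(at(A),vel,rot(A))
E
python3 - <<'E'
from h import *
command_gripper(0)
move_pose(at(117,220),rot(117))
move_straight(at(117,80),120)
print(current_t(),current_position(),current_contact_force())
im,d=get_image("scene");cv2.imwrite("pics/s1.png",cv2.resize(im[:,:,::-1],(800,600)))
sweep(117,140,40)
_,_,_,p,c,n=measure();print(current_t(),np.degrees(p[2])%72,c,n,current_contact_force())
im,d=get_image("scene");cv2.imwrite("pics/s2.png",cv2.resize(im[:,:,::-1],(800,600)))
E
```

```text
5.4083 [516.3948786   82.69045823  80.70112103] [-0.30049206  1.00386792 -0.19576121]
7.3083 3.588171961785459 406.7701130586735 63 [ 0.69869576 -0.16539762  0.16228959]
```

View pics/s2.png

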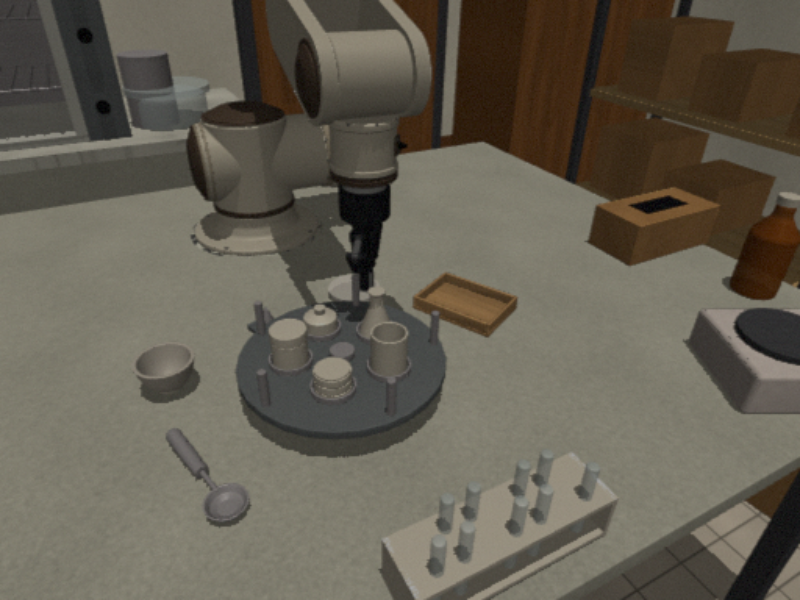

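```bash
python3 - <<'E'
from h import *
sweep(140,220,40)
_,_,_,p,c,n=measure();print(current_t(),np.degrees(p[2])%72,(234.5%72),p,c,n,current_contact_force(),current_position(),at(220))
im,d=get_image("scene");cv2.imwrite("pics/s3.png",cv2.resize(im[:,:,::-1],(800,600)))
im,d=get_image("top");cv2.imwrite("pics/t3.png",cv2.resize(im[:,:,::-1],(800,600)))
E
```

```text
13.6583 12.127394172009659 18.5 [ 5.77299963e+02 -3.75217547e+01  2.11662958e-01] 408.88297903957357 63 [-0.1410521   0.49586631 -0.40907532] [ 473.73788255 -124.18329415   79.99596888] [np.float64(473.8840001789379), np.float64(-124.3763273076828), 80]
```

View pics/s3.png

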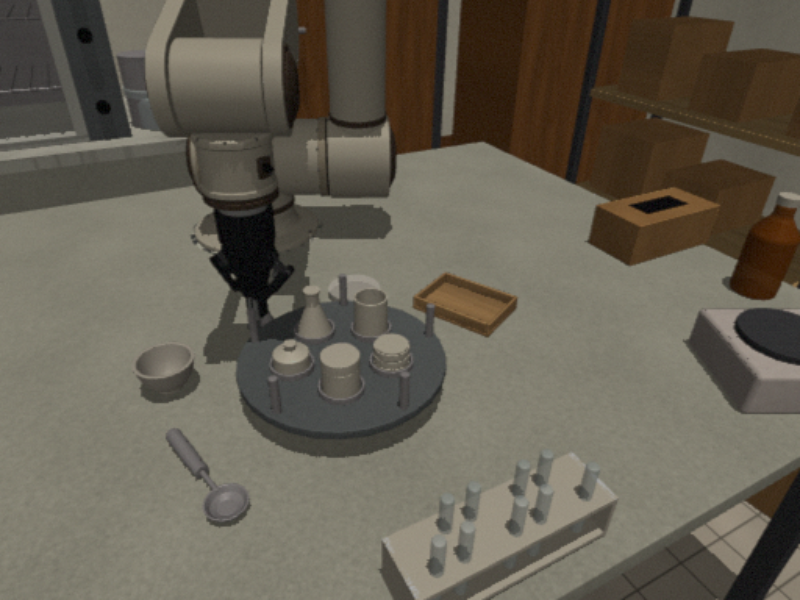

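View pics/t3.png

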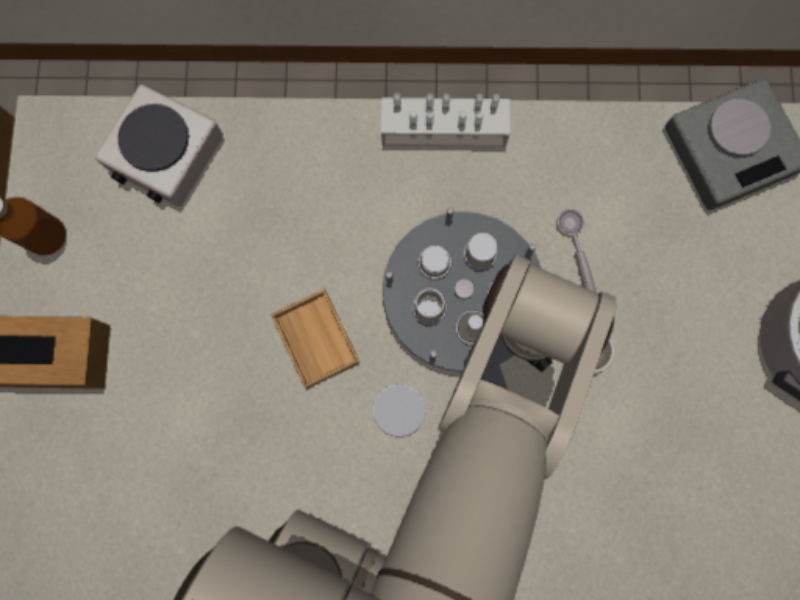

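```bash
python3 - <<'E'
from h import *
sweep(220,226.2,20)
_,_,_,p,c,n=measure();print(current_t(),np.degrees(p[2])%72,c,n)
sweep(226.2,218,30)
move_straight(at(218,260),150)
move_pose([207.8,400,260],rot(180))
for i in range(3):
    im,d,X,p,c,n=measure();print(current_t(),p[:2],np.degrees(p[2])%72,c,n)
q=X[:,:2]-p[:2];r=np.hypot(*q.T)
m=np.median(X[(r<110)&(X[:,2]>119)&(X[:,2]<140)][:,:2],0)-p[:2];print("flask top",np.hypot(*m),np.degrees(np.arctan2(m[1],m[0]))%360)
cv2.imwrite("pics/t4.png",cv2.resize(im[120:275,220:400,::-1],(697,600),interpolation=cv2.INTER_CUBIC))
im,d=get_image("scene");cv2.imwrite("pics/s4.png",cv2.resize(im[:,:,::-1],(800,600)))
E
```

```text
14.6917 18.331826675739663 385.08997351138055 60
19.1333 [577.41786134 -37.61811811] 18.28129593485848 468.2928331721768 73
19.1833 [577.44918977 -37.62068941] 18.2411245503974 464.5141582680614 76
19.2333 [577.52874654 -37.46273501] 18.19711290807348 466.85949047689195 74
flask top 71.99335895374878 198.48088643538762
```

View pics/t4.png

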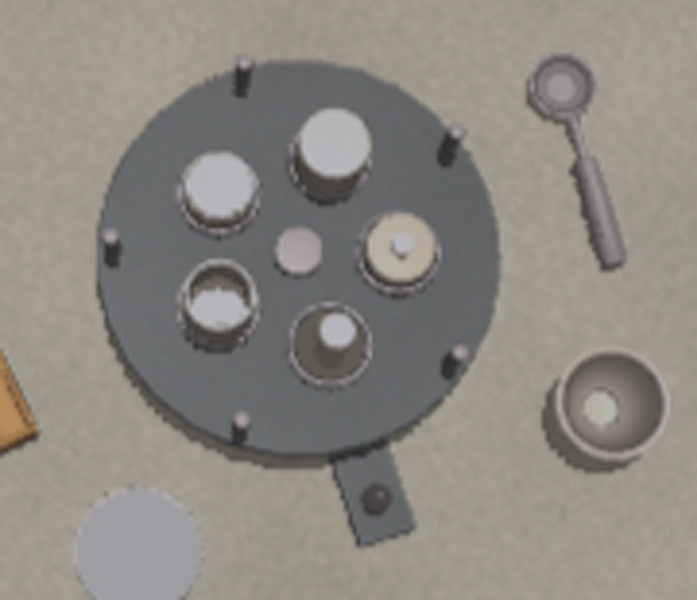

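View pics/s4.png

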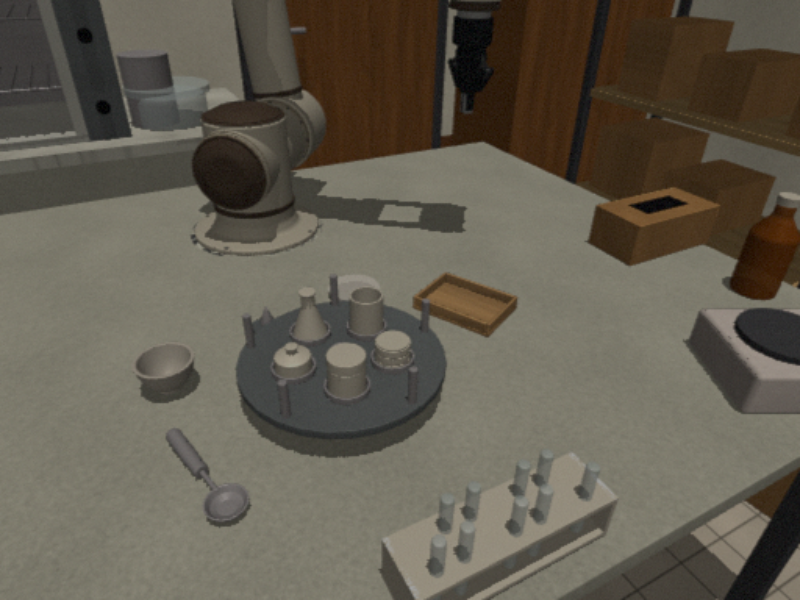

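```bash
python3 -c "
from cell import *
print(current_contact_force(),current_joint_vel().max() if hasattr(current_joint_vel(),'max') else '');finish_job();print(current_t())"
```

```text
[ 0.2559146  -0.71104521 -0.06255038] 0.002229498639500758
the job is handed in; nothing more can be done
the job is handed in; nothing more can be done
```

I turned the carousel about 101° by pushing one rim post along its arc with the closed fingertips. The conical flask now stands at the front, in line with the index pin. I then backed the fingers off the post, lifted straight up, moved the arm clear and handed the job in at about 19 s.

**Alignment:** In the last top picture the pin direction measures about 198.5°. The flask's well is at about 198.25° and the flask's top at about 198.5°. The separate estimates of the pin direction (tongue shape, pin tip, depth points) spread between about 198.0° and 199.1°, and I used 198.5°. The remaining misalignment should therefore be within about half a degree.

**Surroundings:** By eye in the last pictures, all five pieces of ware stand in their wells, and the culture dish, tray, spoon and mortar look unmoved. The wrist-force readings, taken only between pushes and at the end, stayed at about 1 N or less, and none of my checks failed.

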